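# Work a tight lens cell out of the candling lamp

## Robot

A 7-joint arm with a two-finger parallel gripper is mounted at the origin on the work surface. World frame = base frame: x ahead of the robot, y to its left, z up, the work surface at z = 0. Lengths are in mm, angles in rad, forces in N, time in s.
With the tool pointing down it reaches from about 400 to 875 mm from the base axis. Payload 4.4 kg.
Tool frame: the origin (TCP) lies at the very end of the fingers, on their centre line; the grasp point (between the pads) lies 19 mm behind it; z points along the fingers, y is the line along which they close (so a half turn about z gives the same grasp; the last joint's range is limited). The gripper opens to 85 mm and grips with 20 to 120 N. Pads are 22 mm wide; open, the fingers measure 114 mm over their backs; the gripper's body (76 mm by 85 mm) begins 54 mm behind the grasp point. The pads swing forward as they close: fully open they stand 13 mm farther back than shut.
Start: joints at [-1.382, 0.628, 0.038, 1.517, -0.027, 0.996, -0.02], TCP at [163.809, 629.035, 231.313] pointing down, gripper open.
Joint ranges: [-3.06, 3.06], [-0.37, 2.12], [-1.25, 1.32], [0.18, 2.47], [-1.1, 4.24], [0.23, 1.98], [-2.94, 2.94]. Speed limits (rad/s): [2.57, 2.57, 3.14, 3.14, 3.14, 3.14, 3.14].

## Interface

Orientations are given as [roll, pitch, yaw] about the fixed x, y, z axes, in that order (R = Rz(yaw) Ry(pitch) Rx(roll)).
In Python, from cell import ctrl gives the robot as it stands.
- The arm moves only by the tool step_arm, never from a script. Its argument "series" is a list that holds one entry, the list of rows, each a list of 7 numbers: the turn, a rotation vector about the tool's x, y, z as a fraction of full scale, then the shift along the tool's x, y, z as a fraction of full scale, then the closure, from 0 (fully open) to 1 (shut). In form: [[[ax, ay, az, tx, ty, tz, gripper], ...]]. A call has 1 to 12 rows; each row shifts and turns the commanded pose from where the row before left it, along the tool's axes as they then stand; what a row does not reach is not made up. Full scale, the value 1, is 150 mm for a shift and 45 degrees for a turn. A row lasts 1/10 s, in which the tool goes at most 50 mm and 8.59 degrees, less where a joint would pass 70% of its speed; a pose out of reach is approached as far as the arm can. A call with a number of a shift or a turn outside -1 to 1 is refused whole. A call with a gripper value outside its range is refused whole. The fingers move at their own pace and stop on an object; the grip force is fixed at half the most. Time passes only in rows, so rows that do not move let the fingers close. It gives the time, the measured TCP pose, the force, the opening and the grip force at its end, in the units of the state.
- ctrl.read_state(): the state, without advancing time (a new reading comes with each control period).
- ctrl.get_image(name): name is "scene" or "top" or "wrist"; returns a dict with "img" (384x512x3 uint8, red, green, blue), "fx", "fy", "cx", "cy" (pixels), "R" (3x3) and "t" (3): a world point X has camera coordinates R X + t. Camera axes: x right, y down, z forward; pixel columns grow to the right and rows downward; lengths in mm; the calibration is good to about 2 mm. A picture is of the moment at which its call begins. There is no depth.
- ctrl.finish_job(): hands the job in; it is judged then, once.
Trained networks look in a picture, given as the dict that the camera call returned (one of the last four; its "shot" number tells which), for a name from the list of things; names that differ only in an ending like _2 or _b are one class to them, and where a whole thing is asked for, a point or a joint stands for the part that bears it (a point fixed in the world has none). Each returns a list of dicts, best first, with "score" (0 to 1); they miss things now and then, are a little off and sometimes report something else, mostly with a low value. They report only what shows in the picture. A call takes as long as a camera call. They do not tell look-alikes from the thing itself.
- ctrl.recognise(picture, thing): "centre" ([column, row] in pixels, amid what is visible of it).
The state is a dict: "clock": time; "qpos": joint angles; "qd": joint speeds; "tau": joint torques, N m; "eef_pos": TCP position; "tool_rot": TCP orientation; "force": force on the tool from outside, world axes, zero at the start; "torque": the same for the moment, N m; "width": finger opening in mm; "gripper_force": force on a finger pad.
Only numpy, scipy, OpenCV 4.12 (cv2) and the standard library are available. Lean on these libraries where they do the work, as an engineer would, in place of code of your own. Each camera call takes 0.05 s, during which the arm holds its last target. There are 200 camera calls.

## Task

Swing the candling lamp's cover a quarter turn or more aside by its red pin, then work the tight brass lens cell free: twist it at least 20 degrees anticlockwise from square, then at least 20 degrees clockwise past square (seen from above), easing it upward as you do so and keeping its stem in the socket until both twists are made. Stand the cell upright on the round cork mat, without dropping it and clear of the egg cup and weight, then swing the cover fully shut over the empty socket and let go. Leave everything else as it is.

Things in the scene. Friction and masses are not known exactly. Their poses are not given: they have to be found in the camera images.
- lamp: Candling lamp, a fixed green steel case 170 x 130 mm (its x, y), 85 mm tall, z up. Origin: centre of its underside, on the table. A round socket, 39 mm wide, 30 mm deep, opens in the middle of its top. A 14 mm post stands on the top 68 mm from the centre along its +x and carries the cover. Lamp and mat may change sides; the lamp is turned up to 26 degrees either way.
- shutter (a joint): Angle (rad) of the flat aluminium cover about the post: 0 = shut (arm along lamp -x, its 66 mm disc over the socket), growing anticlockwise seen from above, aside towards lamp -y; stops at 0 and 2.1, starts between 0 and 0.35. Turns lightly (0.06 N m friction), stays where left. A 5 mm plate, underside 38 mm above the lamp's top, 8 mm above the seated cell.
- shutter_hinge (a point): Point on the cover's pivot axis, 68 mm from the lamp's centre along its +x, 123 mm above the table (height of the cover's underside).
- shutter_pin (a point): Middle of the top end of the cover's red upright pin, 10 mm wide, standing 24 mm above the plate, 88 mm from the pivot axis. It can be pushed sideways with a finger or straddled by the two fingers.
- cell: Brass lens cell, about 180 g. Origin: on its axis, underside of its head (at the lamp's top, 85 mm up, when seated; 28 mm up when standing on the mat). Head: 44 mm (cell x) by 36 mm (cell y) by 30 mm tall, gripped by its flats facing cell +y and -y, glass lens on top. Stem below: 36 mm wide, 22 mm long. Square means cell x along lamp x; starts within 10 degrees of it.
- cell_mark (a point): White dash on top of the cell's head, 18.5 mm from its axis along cell +x, 30 mm above the cell's origin; shows its turn. Sprung balls in the socket, 1 to 19 mm below the lamp's top, hold the stem: about 23 N to pull it straight out, 0.4 N m to turn it, about half that pull while it turns. No thread, no stops.
- mat: Fixed round cork mat, 170 mm wide and 6 mm thick. Origin: centre of its underside. The egg cup and the scale weight stand on it, each about 58 mm from the centre, on the side of the mat's -x (at its +y and -y); only the side of its +x is free.
- cup: Turned walnut egg cup, 48 mm wide and 58 mm tall, loose on the mat. Origin: centre of its foot.
- sizer: Loose zinc sizing ring, 64 mm wide, 12 mm tall, on the table between lamp and mat. Origin: centre of its underside.
- magnifier: Loose brass hand magnifier lying flat, 172 mm long, 82 mm wide and 14 mm tall, rim towards its +x. Origin near the neck, on the table.
- brush: Loose soft brush with beech handle, lying flat, 187 mm long, 34 mm wide, 17 mm tall. Origin under its handle.
- spray: Loose amber bottle, 60 mm wide and 160 mm tall, upright, towards the back of the table. Origin: centre of its underside.
- weight: Iron scale weight with a knob, 48 mm wide and 57 mm tall, loose on the mat. Origin: centre of its underside.
- carton: Loose egg carton with a blue lid, 80 x 130 mm (its x, y) and 65 mm tall, towards the back. Origin: centre of its underside.
There are look-alikes about, which are no part of the job. There is more than one size of the lamp; the one meant has the size given above.

How it is judged:
By the outcome, as a careful person would: the job done as asked, in the order asked, and still so for the second after the job is handed in, with the robot touching nothing.
It also fails if it takes over 72 s, if anything falls off the work surface, if the arm or the gripper's body presses on something with over 40 N, if the wrist force passes 120 N, or if a joint passes its speed limit or range.

## Working session

There is one attempt and no reset: what is moved stays moved. The work goes in short steps, Python scripts to look and compute and a tool call to move; the robot and the scene stay as the last step left them, time stands still between calls to the robot, and variables do not carry over. Pictures are saved under pics/ and viewed, at most 10 in all, crops included, and the job is handed in when it is done.

Besides the shell and the picture viewer there is one more tool, called as name(argument=value, ...) on one line, values as JSON. step_arm: Moves the arm, as the interface text tells. Shift numbers are shares of 150 mm and turn numbers shares of 45 degrees, none past 1 either way. Its arguments: {"type":"object","properties":{"series":{"type":"array","items":{"type":"array","items":{"type":"array","items":{"type":"number","minimum":-1,"maximum":1}}}}},"required":["series"]}

```bash
ls; mkdir -p pics
cat > h.py <<'E'
import numpy as np, cv2
from cell import ctrl
def ray(p,uv):
    d=np.array([(uv[0]-p["cx"])/p["fx"],(uv[1]-p["cy"])/p["fy"],1.]);R=np.array(p["R"]);t=np.array(p["t"])
    return -R.T@t, R.T@d
def atz(p,uv,z):
    o,d=ray(p,uv); return (o+d*(z-o[2])/d[2])
def proj(p,X):
    c=np.array(p["R"])@np.array(X)+np.array(p["t"]); return [p["fx"]*c[0]/c[2]+p["cx"],p["fy"]*c[1]/c[2]+p["cy"]]
def save(p,n,crop=None,s=1):
    im=cv2.cvtColor(np.array(p["img"]),cv2.COLOR_RGB2BGR)
    if crop: im=im[crop[1]:crop[3],crop[0]:crop[2]]
    cv2.imwrite("pics/"+n,cv2.resize(im,None,fx=s,fy=s,interpolation=cv2.INTER_CUBIC))
E
python3 - <<'E'
from h import *
s=ctrl.read_state();print({k:np.round(s[k],3).tolist() for k in s})
t=ctrl.get_image("top");c=ctrl.get_image("scene")
save(t,"top.png",s=1.5);save(c,"scene.png",s=1.5)
Z=dict(lamp=85,shutter_hinge=123,shutter_pin=152,cell=100,cell_mark=115,mat=6,cup=58,weight=57,sizer=12,spray=160,carton=65,magnifier=10,brush=10,shutter=128)
for n,z in Z.items():
    for p,l in ((t,'top'),(c,'scene')):
        print(n,l,[(np.round(r["centre"]).tolist(),round(r["score"],2),np.round(atz(p,r["centre"],z)).tolist()) for r in ctrl.recognise(p,n)[:3]])
E
```

```text
pics
{'clock': 0.0, 'qpos': [-1.382, 0.629, 0.038, 1.518, -0.027, 0.996, -0.02], 'qd': [-0.001, 0.0, 0.0, 0.0, 0.0, 0.002, -0.001], 'tau': [-0.001, -56.34, 1.226, -19.345, 0.011, 0.011, 0.0], 'eef_pos': [163.63, 628.417, 230.363], 'tool_rot': [-3.14, 0.0, 2.887], 'force': [0.255, 0.315, -0.258], 'torque': [-0.012, 0.0, -0.006], 'gripper_force': 0.0, 'width': 85.251}
lamp top [([352.0, 265.0], 0.95, [290.0, -269.0, 85.0]), ([329.0, 199.0], 0.86, [481.0, -201.0, 85.0]), ([154.0, 302.0], 0.76, [176.0, 299.0, 85.0])]
lamp scene [([223.0, 144.0], 0.89, [506.0, -160.0, 85.0]), ([410.0, 231.0], 0.88, [188.0, 305.0, 85.0]), ([274.0, 112.0], 0.81, [313.0, -213.0, 85.0])]
shutter_hinge top [([349.0, 264.0], 0.9, [297.0, -249.0, 123.0]), ([329.0, 200.0], 0.64, [474.0, -193.0, 123.0])]
shutter_hinge scene [([411.0, 232.0], 0.96, [212.0, 319.0, 123.0]), ([224.0, 140.0], 0.87, [510.0, -142.0, 123.0]), ([271.0, 110.0], 0.82, [336.0, -191.0, 123.0])]
shutter_pin top [([335.0, 197.0], 0.94, [481.0, -205.0, 152.0]), ([353.0, 268.0], 0.68, [287.0, -253.0, 152.0]), ([148.0, 307.0], 0.61, [176.0, 299.0, 
[... 910 characters left out ...]
], 0.67, [775.0, 37.0, 160.0])]
carton top [([258.0, 212.0], 0.39, [440.0, 5.0, 65.0])]
carton scene [([190.0, 299.0], 0.55, [752.0, 223.0, 65.0])]
magnifier top [([255.0, 209.0], 0.65, [452.0, 15.0, 10.0])]
magnifier scene [([265.0, 194.0], 0.93, [448.0, 8.0, 10.0])]
brush top [([344.0, 137.0], 0.92, [686.0, -264.0, 10.0])]
brush scene [([158.0, 164.0], 0.96, [701.0, -230.0, 10.0])]
shutter top [([335.0, 195.0], 0.76, [488.0, -208.0, 128.0]), ([354.0, 264.0], 0.75, [297.0, -262.0, 128.0]), ([145.0, 305.0], 0.72, [175.0, 315.0, 128.0])]
shutter scene [([219.0, 124.0], 0.94, [500.0, -201.0, 128.0]), ([422.0, 217.0], 0.76, [162.0, 298.0, 128.0]), ([271.0, 100.0], 0.59, [318.0, -225.0, 128.0])]
```

View pics/top.png

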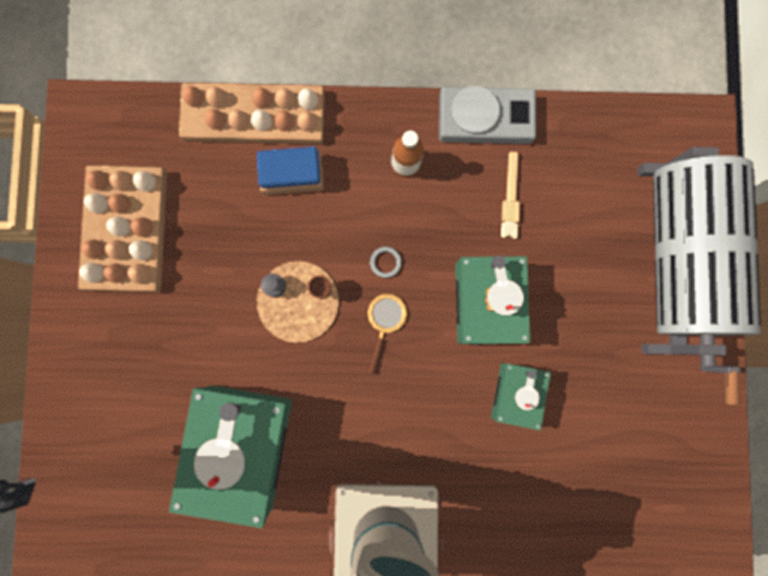

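View pics/scene.png

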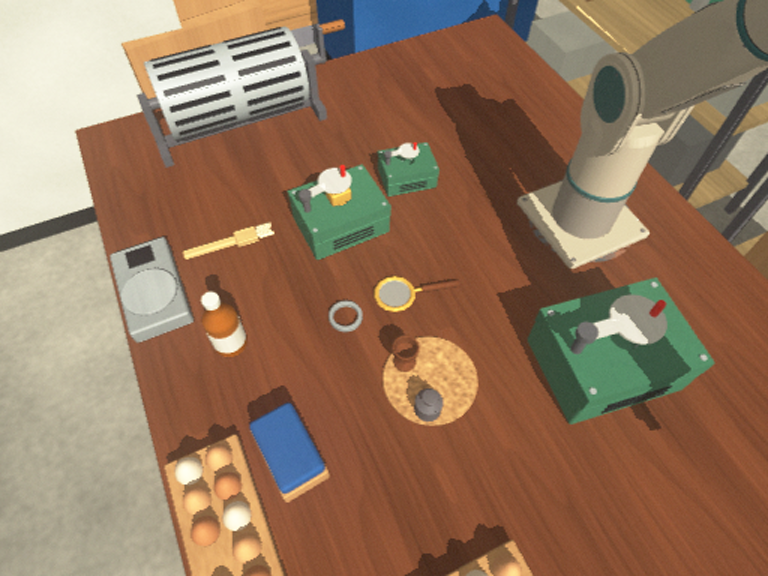

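The right lamp is the middle-sized one, around top pixel (329,199) with its hinge towards +x. The mat is at (198,208), with the cup and weight on its far side. Next I'll fit the lamp and mat more exactly.

```bash
cat > fit.py <<'E'
from h import *
from scipy.optimize import minimize
t=ctrl.get_image("top");c=ctrl.get_image("scene")
def comp(mask,uv):
    n,l,st,ce=cv2.connectedComponentsWithStats(mask.astype(np.uint8));k=[i for i in range(1,n) if st[i,4]>3]
    i=min(k,key=lambda i:np.hypot(*(ce[i]-uv))-0*st[i,4]);return (l==i),ce[i],st[i,4]
def green(p,uv):
    im=cv2.cvtColor(p["img"],cv2.COLOR_RGB2HSV);m=(im[...,0]>60)&(im[...,0]<95)&(im[...,1]>80)
    n,l,st,ce=cv2.connectedComponentsWithStats(m.astype(np.uint8));k=[i for i in range(1,n) if st[i,4]>200]
    i=min(k,key=lambda i:np.hypot(*(ce[i]-uv)));ys,xs=np.nonzero(l==i);print(st[i],ce[i])
    return cv2.convexHull(np.stack([xs,ys],1).astype(np.float32))
G=[(t,green(t,(329,200))),(c,green(c,(225,145)))]
def corners(q):
    a=q[2];R=np.array([[np.cos(a),-np.sin(a)],[np.sin(a),np.cos(a)]])
    return [np.r_[R@[sx*85,sy*65]+q[:2],z] for sx in(1,-1) for sy in(1,-1) for z in(0,85)]
def cost(q):
    s=0
    for p,h in G:
        g=cv2.convexHull(np.array([proj(p,X) for X in corners(q)],np.float32))
        i,_=cv2.intersectConvexConvex(h,g);s+=1-i/(cv2.contourArea(h)+cv2.contourArea(g)-i)
    return s
best=min((minimize(cost,[481,-200,a],method="Nelder-Mead",options=dict(initial_simplex=[[481,-200,a],[491,-200,a],[481,-190,a],[481,-200,a+.15]])) for a in(-.3,-.1,.1,.3)),key=lambda r:r.fun)
q=best.x;print("lamp",np.round(q,3),best.fun)
def red(p,uv):
    im=cv2.cvtColor(p["img"],cv2.COLOR_RGB2HSV);m=((im[...,0]<6)|(im[...,0]>172))&(im[...,1]>170)&(im[...,2]>90)
    return comp(m,uv)[1:]
A=[];b=[]
for p,uv in((t,(340,205)),(c,(228,114))):
    ce,ar=red(p,uv);o,d=ray(p,ce);d/=np.linalg.norm(d);P=np.eye(3)-np.outer(d,d);A.append(P);b.append(P@o);print("red",ce,ar,atz(p,ce,140).round())
pin=np.linalg.solve(sum(A),sum(b));print("pin",pin.round(1))
h=q[:2]+68*np.array([np.cos(q[2]),np.sin(q[2])]);v=pin[:2]-h
print("hinge",h.round(1),"r",np.hypot(*v),"angle",np.degrees(np.arctan2(v[1],v[0])-q[2]-np.pi))
E
python3 fit.py
```

```text
[ 305  172   47   57 1686] [324.9341637  202.44365362]
[ 192  111   68   62 1771] [230.41897233 142.75945793]
lamp [ 4.80007e+02 -2.02847e+02 -2.20000e-02] 0.1990825106402606
red [339.  204.5] 4 [ 461. -218.  140.]
red [227.9047619 112.9047619] 21 [ 463. -220.  140.]
pin [ 462.3 -218.   140.8]
hinge [ 548.  -204.3] r 86.75526938252429 angle -349.6572346774719
```

step_arm(series=[[[0, 0, -0.162, 0, 0, -0.3, 0], [0, 0, -0.162, 0, 0, 0, 0], [0, 0, 0, -0.3, 0, 0, 0], [0, 0, 0, -0.3, -0.1, 0, 0], [0, 0, 0, -0.3, -0.1, 0, 0], [0, 0, 0, -0.3, -0.1, 0, 0], [0, 0, 0, -0.3, -0.1, 0, 0], [0, 0, 0, -0.3, -0.1, 0, 0], [0, 0, 0, -0.2, -0.27, 0, 0], [0, 0, 0, 0, -0.33, 0, 0], [0, 0, 0, 0, -0.33, 0, 0], [0, 0, 0, 0, -0.33, 0, 0]]])

```text
clock: 2.8
eef_pos: [463.6, 363.1, 276.1]
tool_rot: [-3.141, 0.0, 3.141]
force: [0.6, 0.0, -0.7]
width: 85.5
gripper_force: 0.0
```

step_arm(series=[[[0, 0, 0, 0, -0.33, 0, 0], [0, 0, 0, 0, -0.33, 0, 0], [0, 0, 0, 0, -0.33, 0, 0], [0, 0, 0, 0, -0.33, 0, 0], [0, 0, 0, 0, -0.33, 0, 0], [0, 0, 0, 0, -0.33, 0, 0], [0, 0, 0, 0, -0.33, 0, 0], [0, 0, 0, 0, -0.33, 0, 0], [0, 0, 0, 0, -0.33, 0, 0], [0, 0, 0, 0, -0.33, 0, 0], [0, 0, 0, 0, -0.33, 0, 0], [0, 0, 0.18, 0, -0.1, 0, 0]]])

```text
clock: 4.0
eef_pos: [462.1, -201.0, 276.7]
tool_rot: [-3.138, 0.001, 2.989]
force: [0.1, 0.6, -0.4]
width: 85.2
gripper_force: 0.0
```

step_arm(series=[[[0, 0, 0.19, 0, 0, 0, 0.3], [0, 0, 0.19, 0, 0, 0, 0.65], [0, 0, 0.19, 0, 0, 0, 0.65], [0, 0, 0.19, 0, 0, 0, 0.65], [0, 0, 0.19, 0, 0, 0, 0.65], [0, 0, 0.19, 0, 0, 0, 0.65], [0, 0, 0.19, 0, 0, 0, 0.65], [0, 0, 0.19, 0, 0, 0, 0.65], [0, 0, 0.19, 0, 0, 0, 0.65], [0, 0, 0.19, 0, 0, 0, 0.65], [0, 0, 0.19, 0, 0, 0, 0.65], [0, 0, 0.19, 0, 0, 0, 0.65]]])

```text
clock: 5.2
eef_pos: [463.4, -194.2, 276.5]
tool_rot: [3.141, -0.0, 1.203]
force: [-0.1, -0.9, 0.9]
width: 29.6
gripper_force: 0.0
```

```bash
python3 - <<'E'
from h import *
s=ctrl.read_state();print(s["clock"],s["eef_pos"],s["tool_rot"],s["qpos"],s["width"])
w=ctrl.get_image("wrist");save(w,"w1.png",s=1.5)
for n,z in dict(lamp=85,shutter_hinge=123,shutter_pin=152,cell_mark=115,shutter=128).items():
    print(n,[(np.round(r["centre"]).tolist(),round(r["score"],2),np.round(atz(w,r["centre"],z)).tolist()) for r in ctrl.recognise(w,n)[:3]])
E
sed -i 's/^G=.*/G=[(t,green(t,(329,200))),(c,green(c,(225,145)))]/' fit.py
```

```text
5.2 [ 463.39329364 -194.16102418  276.47925474] [ 3.14119238e+00 -2.55559727e-04  1.20322212e+00] [-0.09461003  0.4177776   0.62084847  1.87406985 -0.29652814  0.94200897
  0.29449135] 29.604338661242068
lamp [([146.0, 250.0], 0.68, [316.0, -240.0, 85.0]), ([272.0, 162.0], 0.6, [483.0, -195.0, 85.0])]
shutter_hinge [([274.0, 165.0], 0.82, [485.0, -191.0, 123.0]), ([144.0, 249.0], 0.65, [333.0, -225.0, 123.0])]
shutter_pin [([144.0, 273.0], 0.92, [338.0, -237.0, 152.0]), ([289.0, 178.0], 0.56, [493.0, -200.0, 152.0])]
cell_mark [([265.0, 154.0], 0.74, [480.0, -180.0, 115.0])]
shutter [([290.0, 178.0], 0.81, [494.0, -207.0, 128.0]), ([143.0, 272.0], 0.71, [324.0, -246.0, 128.0]), ([267.0, 154.0], 0.24, [482.0, -178.0, 128.0])]
```

View pics/w1.png

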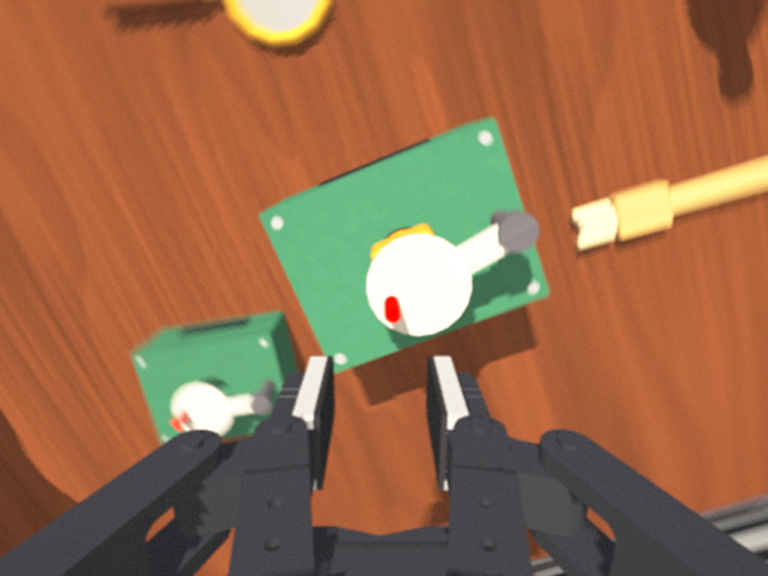

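Run:
```python
from h import *
w=ctrl.get_image("wrist")
P=[atz(w,np.array(u)/1.5,85)[:2] for u in((262,213),(495,118),(549,295),(333,372))]
P=np.array(P);print(P.round(1),np.linalg.norm(P-np.roll(P,1,0),axis=1).round(1));e=P[1]-P[0]+P[2]-P[3];a=np.arctan2(e[1],e[0]);c=P.mean(0);print("c",c,np.degrees(a))
h=c+68*np.array([np.cos(a),np.sin(a)])
im=cv2.cvtColor(w["img"],cv2.COLOR_RGB2HSV);m=((im[...,0]<6)|(im[...,0]>172))&(im[...,1]>170)&(im[...,2]>90);m[:,:200]=0
ys,xs=np.nonzero(m[:240]);pin=atz(w,(xs.mean(),ys.mean()),140)[:2];v=pin-h
print("pin",pin,len(xs),"hinge",h,np.hypot(*v),np.degrees(np.arctan2(v[1],v[0])-a)+180)
```

```text
[[ 397.  -141.1]
 [ 562.9 -138.1]
 [ 564.9 -266.8]
 [ 397.  -268.9]] [127.8 166.  128.7 167.9]
c [ 480.43190089 -203.7228685 ] 0.8517906607055786
pin [ 461.41949689 -218.36156779] 138 hinge [ 548.42438654 -202.71198023] 88.40113355415598 9.344979722650748
```

step_arm(series=[[[0, 0, 0.187, -0.153, 0.047, 0, 0.65], [0, 0, 0.187, 0, 0, 0, 0.65], [0, 0, 0.187, 0, 0, 0, 0.65], [0, 0, 0.187, 0, 0, 0, 0.65], [0, 0, 0.187, 0, 0, 0.25, 0.65], [0, 0, 0.187, 0, 0, 0.25, 0.65], [0, 0, 0.187, 0, 0, 0.25, 0.65], [0, 0, 0, 0, 0, 0.1, 0.65], [0, 0, 0, 0, 0, 0.1, 0.65], [0, 0, 0, 0, 0, 0, 0.65]]])

```text
clock: 6.55
eef_pos: [460.7, -217.5, 132.1]
tool_rot: [-3.139, 0.003, 0.182]
force: [-0.3, 0.5, 0.0]
width: 30.2
gripper_force: 0.0
```

Run:
```python
from h import *
s=ctrl.read_state();print(s["eef_pos"],np.degrees(s["tool_rot"]),s["qpos"])
w=ctrl.get_image("wrist");save(w,"w2.png",s=1.2)
```

```text
[ 460.69527303 -217.48963794  132.13013365] [-1.79862188e+02  1.69149098e-01  1.04300095e+01] [-0.0732185   0.69194983  0.71831308  2.01116589 -0.70345166  0.70633428
 -0.29476722]
```

View pics/w2.png

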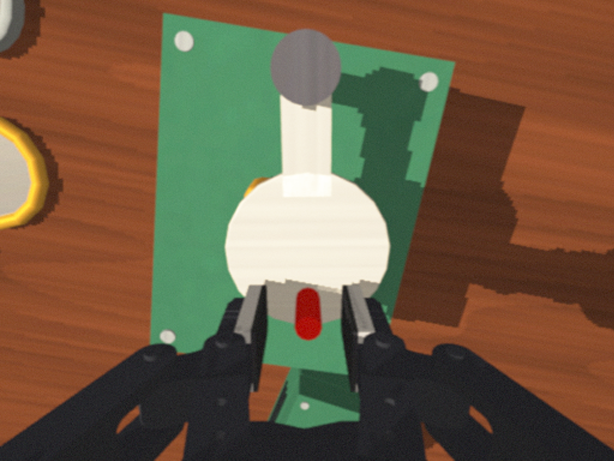

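The pin sits midway between the fingers (about pixel (308,313)). Now I'll swing it.

step_arm(series=[[[0, 0, -0.178, 0.0057, 0.0817, 0, 0.65], [0, 0, -0.178, 0.0057, 0.0817, 0, 0.65], [0, 0, -0.178, 0.0057, 0.0817, 0, 0.65], [0, 0, -0.178, 0.0057, 0.0817, 0, 0.65], [0, 0, -0.178, 0.0057, 0.0817, 0, 0.65], [0, 0, -0.178, 0.0057, 0.0817, 0, 0.65], [0, 0, -0.178, 0.0057, 0.0817, 0, 0.65], [0, 0, -0.178, 0.0057, 0.0817, 0, 0.65], [0, 0, -0.178, 0.0057, 0.0817, 0, 0.65], [0, 0, -0.178, 0.0057, 0.0817, 0, 0.65], [0, 0, -0.178, 0.0057, 0.0817, 0, 0.65], [0, 0, -0.178, 0.0057, 0.0817, 0, 0.65]]])

```text
clock: 7.8
eef_pos: [573.4, -287.9, 135.1]
tool_rot: [-3.141, 0.002, 1.864]
force: [-0.7, -0.9, 1.0]
width: 30.4
gripper_force: 0.4
```

step_arm(series=[[[0, 0, -0.178, 0.0057, 0.0817, 0, 0.65], [0, 0, 0, 0, 0, 0, 0.65], [0, 0, 0, 0, -0.05, 0, 0.65], [0, 0, 0, 0, 0, -0.25, 0.5], [0, 0, 0, 0, 0, -0.3, 0], [0, 0, 0.19, 0, 0, -0.3, 0], [0, 0, 0.19, 0, 0, 0, 0], [0, 0, 0.19, 0, 0, 0, 0], [0, 0, 0.19, 0, 0, 0, 0], [0, 0, 0.19, 0, 0, 0, 0], [0, 0, 0.19, 0, 0, 0, 0], [0, 0, 0.19, 0, 0, 0, 0]]])

```text
clock: 9.0
eef_pos: [576.4, -286.4, 261.8]
tool_rot: [-3.142, 0.0, 0.943]
force: [0.2, 0.6, -0.4]
width: 85.5
gripper_force: 0.0
```

step_arm(series=[[[0, 0, 0.19, 0, 0, 0, 0], [0, 0, 0.19, 0, 0, 0, 0], [0, 0, 0.19, 0, 0, 0, 0], [0, 0, 0.19, 0, 0, 0, 0], [0, 0, 0.19, 0, 0, 0, 0], [0, 0, 0.19, 0, 0, 0, 0], [0, 0, 0.06, 0, 0, 0, 0], [0, 0, 0, -0.26, -0.138, 0, 0], [0, 0, 0, -0.26, -0.138, 0, 0], [0, 0, 0, -0.26, -0.138, 0, 0], [0, 0, 0, -0.26, -0.138, 0, 0], [0, 0, 0, 0, 0, 0, 0]]])

```text
clock: 10.2
eef_pos: [413.3, -201.4, 260.7]
tool_rot: [-3.134, 0.005, 0.005]
force: [1.2, 0.5, 0.4]
width: 85.2
gripper_force: 0.0
```

Run:
```python
from h import *
s=ctrl.read_state();print(s["eef_pos"],np.degrees(s["tool_rot"]),s["qpos"])
w=ctrl.get_image("wrist");save(w,"w3.png",s=1.5)
for n,z in dict(lamp=85,cell=110,shutter_pin=152,cell_mark=115,shutter=128).items():
    print(n,[(np.round(r["centre"],1).tolist(),round(r["score"],2),np.round(atz(w,r["centre"],z),1).tolist()) for r in ctrl.recognise(w,n)[:3]])
```

```text
[ 413.29115473 -201.36074739  260.68140155] [-179.55543682    0.28148275    0.27551706] [-0.23480973  0.4470051   0.90301817  1.99591463 -0.44647685  0.91658853
 -0.66204932]
lamp [([256.7, 73.0], 0.93, [503.7, -202.8, 85.0]), ([308.0, 252.7], 0.83, [321.3, -259.7, 85.0])]
cell [([260.3, 99.4], 0.97, [481.2, -206.0, 110.0])]
shutter_pin [([315.7, 273.5], 0.86, [336.7, -255.3, 152.0]), ([315.6, 9.2], 0.69, [541.6, -242.5, 152.0])]
cell_mark [([259.6, 102.3], 0.78, [478.9, -205.4, 115.0])]
shutter [([314.9, 7.3], 0.85, [548.0, -245.8, 128.0]), ([316.5, 274.5], 0.7, [320.9, -261.3, 128.0])]
```

View pics/w3.png

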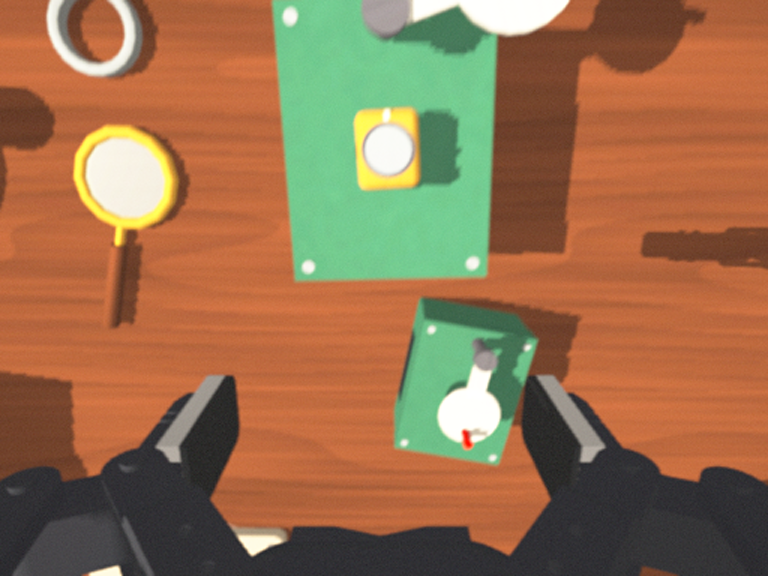

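Now the cover stands well aside and the cell shows at (388,149), its mark at (387,113).

Run:
```python
from h import *
w=ctrl.get_image("wrist")
im=cv2.cvtColor(w["img"],cv2.COLOR_RGB2HSV)
roi=np.zeros(im.shape[:2],bool);roi[65:132,230:290]=1
lens=((im[...,1]<60)&(im[...,2]>150)&roi).astype(np.uint8)
n,l,st,ce=cv2.connectedComponentsWithStats(lens)
for i in range(1,n):
    if st[i,4]>4: print(st[i],ce[i],atz(w,ce[i],115).round(1))
y=((im[...,0]>12)&(im[...,0]<35)&(im[...,1]>120)&(im[...,2]>120)&roi)|(lens>0)
ys,xs=np.nonzero(y);c=np.array([atz(w,u,115)[:2] for u in zip(xs,ys)],np.float32);print("head",cv2.minAreaRect(c))
P=np.array([atz(w,np.array(u)/1.5,85)[:2] for u in((275,0),(296,280),(487,278),(497,35))])
for a,b in((1,0),(2,3)): e=P[a]*-1+P[b];print("edge",np.degrees(np.arctan2(e[1],e[0])))
print(P.round(1), "mid y",(P[1]+P[2])/2)
```

```text
[249  87   4   7  25] [250.56  90.12] [ 498.1 -202.5  115. ]
[236  95  33  35 915] [251.92131148 112.18688525] [ 480.  -203.8  115. ]
head ((482.4013977050781, -203.52464294433594), (38.338619232177734, 35.82551574707031), 3.11238694190979)
edge 1.8146405131291015
edge 2.041028400200083
[[ 572.  -143.6]
 [ 404.1 -148.9]
 [ 406.8 -278.3]
 [ 555.1 -273. ]] mid y [ 405.42868595 -213.63322682]
```

Run:
```python
from h import *
s=ctrl.read_state();print(s["eef_pos"],np.degrees(s["tool_rot"]))
w=ctrl.get_image("wrist")
im=cv2.cvtColor(w["img"],cv2.COLOR_RGB2HSV)
g=((im[...,0]>60)&(im[...,0]<95)&(im[...,1]>80)).astype(np.uint8)
lens=((im[...,1]<60)&(im[...,2]>150)).astype(np.uint8);lens[:65]=0;lens[135:]=0;lens[:,:230]=0;lens[:,290:]=0
n,l,st,ce=cv2.connectedComponentsWithStats(lens)
for i in range(1,n):
    if st[i,4]>4: print(st[i],ce[i],atz(w,ce[i],115).round(1))
# lamp long edges
for side in(0,1):
    pts=[]
    for r in range(60,195,3):
        xs=np.nonzero(g[r,150:360])[0]+150
        if len(xs)>20: pts.append(atz(w,(xs[0]-.5 if side==0 else xs[-1]+.5,r),85)[:2])
    p=np.array(pts);k=np.polyfit(p[:,0],p[:,1],1);r=p[:,1]-np.polyval(k,p[:,0]);ok=abs(r)<3;k=np.polyfit(p[ok,0],p[ok,1],1);print("edge",np.degrees(np.arctan(k[0])),np.polyval(k,480),ok.sum(),len(ok))
```

```text
[ 421.68697425 -205.32310195  261.41003409] [ 1.79939647e+02 -2.44979860e-02  6.17429579e-01]
[249  87   4   7  25] [250.56  89.88] [ 498.1 -202.4  115. ]
[236  95  34  35 919] [252.08052231 111.92818281] [ 480.  -203.8  115. ]
edge 1.826284022648241 -139.68052095450582 45 45
edge 1.5413232289282992 -268.1527975857809 45 45
```

step_arm(series=[[[0, 0, -0.08, 0.195, -0.005, 0, 0], [0, 0, 0, 0.194, -0.005, 0, 0], [0, 0, 0, 0, 0, 0.25, 0], [0, 0, 0, 0, 0, 0.25, 0], [0, 0, 0, 0, 0, 0.25, 0], [0, 0, 0, 0, 0, 0.25, 0], [0, 0, 0, 0, 0, 0.143, 0], [0, 0, 0, 0, 0, 0, 0], [0, 0, 0, 0, 0, 0, 0]]])

```text
clock: 11.5
eef_pos: [479.4, -201.3, 89.9]
tool_rot: [3.141, 0.0, 0.074]
force: [0.5, -0.7, 1.0]
width: 85.3
gripper_force: 0.0
```

Run:
```python
from h import *
s=ctrl.read_state();print(s["eef_pos"],np.degrees(s["tool_rot"]),s["force"])
w=ctrl.get_image("wrist");save(w,"w4.png",s=1.2)
```

```text
[ 479.37610277 -201.28246685   89.90817629] [1.79970200e+02 2.40231062e-02 4.21641896e+00] [ 0.50543912 -0.65884141  1.00654412]
```

View pics/w4.png

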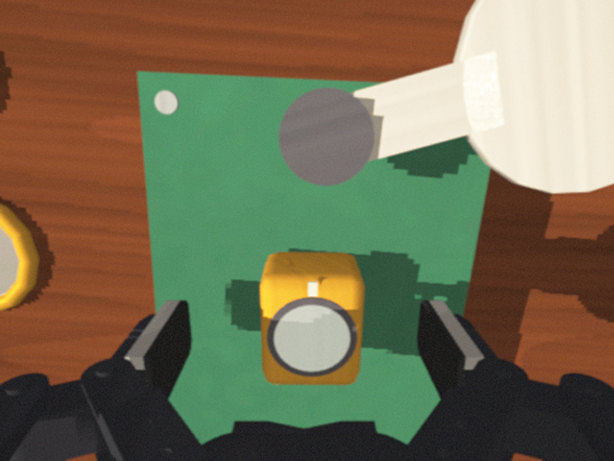

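step_arm(series=[[[0, 0, 0, 0, 0.012, 0, 0.3], [0, 0, 0, 0, 0, 0, 0.8], [0, 0, 0, 0, 0, 0, 1], [0, 0, 0, 0, 0, 0, 1], [0, 0, 0, 0, 0, 0, 1], [0, 0, 0, 0, 0, 0, 1]]])

```text
clock: 12.15
eef_pos: [480.1, -203.5, 90.9]
tool_rot: [3.14, -0.002, 0.074]
force: [0.2, -2.1, 5.0]
width: 35.1
gripper_force: 59.9
```

step_arm(series=[[[0, 0, -0.074, 0, 0, 0, 1], [0, 0, -0.074, 0, 0, -0.004, 1], [0, 0, -0.074, 0, 0, -0.005, 1], [0, 0, -0.074, 0, 0, -0.005, 1], [0, 0, -0.074, 0, 0, -0.005, 1], [0, 0, -0.074, 0, 0, -0.005, 1], [0, 0, -0.074, 0, 0, -0.005, 1], [0, 0, -0.074, 0, 0, -0.005, 1], [0, 0, 0, 0, 0, 0, 1], [0, 0, 0, 0, 0, 0, 1]]])

```text
clock: 13.15
eef_pos: [479.4, -203.0, 94.4]
tool_rot: [3.14, 0.001, 0.538]
force: [2.1, -3.6, -14.5]
width: 35.1
gripper_force: 61.7
```

```bash
cat > mark.py <<'E'
from h import *
import sys
z=float(sys.argv[1])
s=ctrl.read_state();print(np.round(s["eef_pos"],1),np.degrees(s["tool_rot"]).round(1),s["force"].round(1),s["torque"].round(2),s["width"])
w=ctrl.get_image("wrist");im=cv2.cvtColor(w["img"],cv2.COLOR_RGB2HSV)
R=proj(w,[480,-204,z]);print(np.round(R))
m=((im[...,1]<60)&(im[...,2]>150)).astype(np.uint8);X,Y=np.meshgrid(range(512),range(384));m[np.hypot(X-R[0],Y-R[1])>65]=0
n,l,st,ce=cv2.connectedComponentsWithStats(m)
o=sorted([(st[i,4],i) for i in range(1,n) if st[i,4]>10],reverse=True)
P=[atz(w,ce[i],z)[:2] for _,i in o]
for (a,i),p in zip(o,P): print(a,ce[i].round(1),p.round(1),np.hypot(*(p-P[0])).round(1),np.degrees(np.arctan2(*(p-P[0])[::-1])).round(1))
if len(sys.argv)>2: save(w,sys.argv[2],s=1.2)
E
python3 mark.py 120
```

```text
[ 479.4 -203.    94.4] [179.9   0.   30.8] [  2.1  -3.6 -14.5] [-0.87 -0.68  0.03] 35.089996397239126
[257. 285.]
2750 [253.2 280.5] [ 480.8 -201.6] 0.0 0.0
390 [308.1 266.1] [ 497.7 -217.1] 22.9 -42.5
242 [201. 261.] [ 477.8 -179.3] 22.5 97.7
76 [253.  240.1] [ 496.2 -192.4] 18.0 31.0
```

step_arm(series=[[[0, 0, 0.118, 0, 0, 0, 1], [0, 0, 0.118, 0, 0, -0.004, 1], [0, 0, 0.118, 0, 0, -0.004, 1], [0, 0, 0.118, 0, 0, -0.004, 1], [0, 0, 0.118, 0, 0, -0.004, 1], [0, 0, 0.118, 0, 0, -0.004, 1], [0, 0, 0.118, 0, 0, -0.004, 1], [0, 0, 0.118, 0, 0, -0.004, 1], [0, 0, 0.118, 0, 0, -0.004, 1], [0, 0, 0.118, 0, 0, 0, 1], [0, 0, 0.118, 0, 0, 0, 1], [0, 0, 0, 0, 0, 0, 1]]])

```text
clock: 14.4
eef_pos: [479.8, -202.7, 100.5]
tool_rot: [3.142, -0.002, -0.482]
force: [1.4, -2.4, -0.7]
width: 34.8
gripper_force: 63.5
```

```bash
python3 mark.py 124
```

```text
[ 479.8 -202.7  100.5] [ 1.80e+02 -1.00e-01 -2.76e+01] [ 1.4 -2.4 -0.7] [-0.5  -0.23 -0.13] 34.77224364214999
[255. 280.]
2717 [253.4 281.1] [ 479.9 -203.1] 0.0 0.0
63 [253.5 240.1] [ 496.3 -211.7] 18.6 -27.7
```

step_arm(series=[[[0, 0, -0.077, 0, 0, -0.012, 1], [0, 0, -0.077, 0, 0, -0.012, 1], [0, 0, -0.077, 0, 0, -0.013, 1], [0, 0, -0.077, 0, 0, -0.013, 1], [0, 0, -0.077, 0, 0, -0.013, 1], [0, 0, -0.077, 0, 0, -0.013, 1], [0, 0, -0.077, 0, 0, -0.013, 1], [0, 0, -0.077, 0, 0, -0.04, 1], [0, 0, 0, 0, 0, -0.1, 1], [0, 0, 0, 0, 0, -0.2, 1], [0, 0, 0, 0, 0, -0.25, 1], [0, 0, 0, 0, 0, 0, 1]]])

```text
clock: 15.65
eef_pos: [481.1, -203.2, 205.7]
tool_rot: [3.141, -0.007, 0.006]
force: [0.4, -0.2, -1.6]
width: 34.6
gripper_force: 63.8
```

Run:
```python
from h import *
s=ctrl.read_state();print(s["eef_pos"],np.degrees(s["tool_rot"]),s["force"],s["width"],s["qpos"])
t=ctrl.get_image("top");c=ctrl.get_image("scene")
A={}
for n,z in dict(mat=6,cup=58,weight=57).items():
    for p,l in((t,'top'),(c,'scene')): print(n,l,[(np.round(r["centre"]).tolist(),round(r["score"],2),np.round(atz(p,r["centre"],z),1).tolist(),np.round(atz(p,r["centre"],z/2),1).tolist()) for r in ctrl.recognise(p,n)[:2]])
for p in(t,c):
    im=cv2.cvtColor(p["img"],cv2.COLOR_RGB2HSV);m=((im[...,0]>9)&(im[...,0]<20)&(im[...,1]>70)&(im[...,2]>140)).astype(np.uint8)
    n,l,st,ce=cv2.connectedComponentsWithStats(cv2.morphologyEx(m,cv2.MORPH_CLOSE,np.ones((3,3),np.uint8)))
    R=proj(p,[452,195,6]);k=[i for i in range(1,n) if st[i,4]>300];i=min(k,key=lambda i:np.hypot(*(ce[i]-R)))
    ys,xs=np.nonzero(l==i);P=np.array([atz(p,u,6)[:2] for u in zip(xs,ys)],np.float32);print("mat circle",cv2.minEnclosingCircle(P),st[i])
save(t,"t2.png",(150,150,290,250),5)
```

```text
[ 481.10497777 -203.22998556  205.7326949 ] [179.94115051  -0.3850551    0.31577314] [ 0.43006514 -0.1581118  -1.59939322] 34.6238717979624 [-0.17396584  0.60148257  0.8094591   1.92087588 -0.57528919  0.85909679
 -0.62823891]
mat top [([199.0, 207.0], 0.97, [454.5, 189.7, 6.0], [454.6, 190.1, 3.0])]
mat scene [([290.0, 252.0], 0.66, [468.0, 198.9, 6.0], [467.1, 197.8, 3.0])]
cup top [([215.0, 193.0], 0.53, [493.4, 137.4, 58.0], [496.0, 139.9, 29.0]), ([180.0, 190.0], 0.45, [502.8, 240.6, 58.0], [505.7, 245.6, 29.0])]
cup scene [([269.0, 236.0], 0.73, [509.5, 152.8, 58.0], [502.2, 140.7, 29.0])]
weight top [([182.0, 190.0], 0.8, [501.8, 234.7, 57.0], [504.6, 239.5, 28.5]), ([347.0, 170.0], 0.41, [572.4, -261.7, 57.0], [577.0, -269.0, 28.5])]
weight scene [([286.0, 272.0], 0.53, [515.6, 258.4, 57.0], [508.6, 250.0, 28.5])]
mat circle ((474.8517761230469, 194.58621215820312), 86.31641387939453) [ 171  174   55   55 1757]
mat circle ((346.1880187988281, 149.0476531982422), 412.945068359375) [  217   114   171   270 12078]
```

View pics/t2.png

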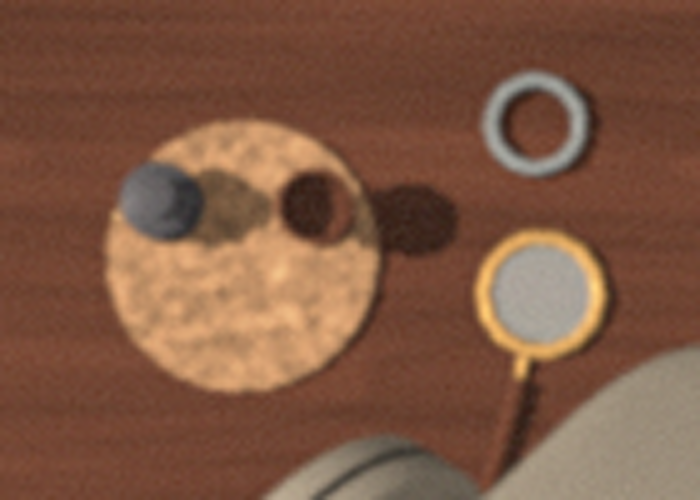

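step_arm(series=[[[0, 0, 0, -0.032, -0.266, 0, 1], [0, 0, 0, -0.032, -0.266, 0, 1], [0, 0, 0, -0.032, -0.266, 0, 1], [0, 0, 0, -0.032, -0.266, 0, 1], [0, 0, 0, -0.032, -0.266, 0, 1], [0, 0, 0, -0.032, -0.266, 0, 1], [0, 0, 0, -0.032, -0.266, 0, 1], [0, 0, 0, -0.032, -0.266, 0, 1], [0, 0, 0, -0.032, -0.266, 0, 1], [0, 0, 0, -0.032, -0.266, 0, 1], [0, 0, 0, 0, 0, 0, 1], [0, 0, 0, 0, 0, 0, 1]]])

```text
clock: 17.25
eef_pos: [429.4, 197.2, 201.0]
tool_rot: [3.14, 0.001, 0.006]
force: [0.3, 0.1, -1.2]
width: 34.7
gripper_force: 63.7
```

Run:
```python
from h import *
s=ctrl.read_state();print(s["eef_pos"],np.degrees(s["tool_rot"]),s["force"],s["width"],s["qpos"])
w=ctrl.get_image("wrist");save(w,"w5.png",s=1.2)
for n,z in dict(mat=6,cup=58,weight=57).items(): print(n,[(np.round(r["centre"]).tolist(),round(r["score"],2),np.round(atz(w,r["centre"],z),1).tolist()) for r in ctrl.recognise(w,n)[:2]])
```

```text
[429.36089908 197.17168075 201.01236924] [1.79931922e+02 4.48449579e-02 3.72410554e-01] [ 0.29023234  0.10443527 -1.18581423] 34.73380973483856 [-1.08862278  0.57688337  0.90594222  2.04594839 -0.62605136  0.81994391
 -1.37528052]
mat [([258.0, 130.0], 0.87, [467.1, 192.3, 6.0]), ([435.0, 150.0], 0.72, [447.7, 7.9, 6.0])]
cup [([315.0, 97.0], 0.92, [500.2, 145.9, 58.0])]
weight [([206.0, 92.0], 0.78, [503.5, 237.1, 57.0])]
```

View pics/w5.png

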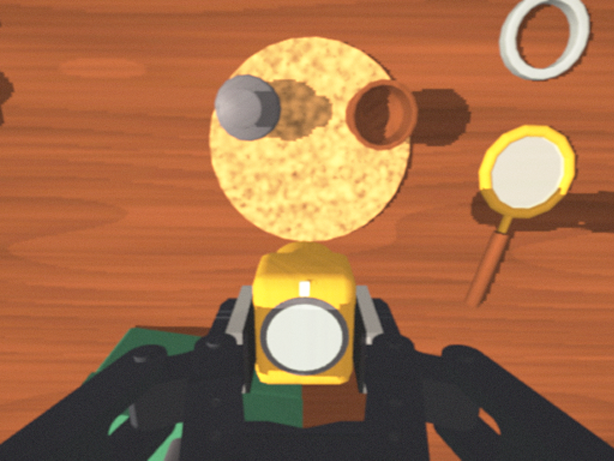

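step_arm(series=[[[0, 0, 0, 0.053, 0.013, 0, 1], [0, 0, 0, 0, 0, 0.3, 1], [0, 0, 0, 0, 0, 0.3, 1], [0, 0, 0, 0, 0, 0.3, 1], [0, 0, 0, 0, 0, 0.13, 1], [0, 0, 0, 0, 0, 0.04, 1], [0, 0, 0, 0, 0, 0.01, 1], [0, 0, 0, 0, 0, 0, 1], [0, 0, 0, 0, 0, 0, 1]]])

```text
clock: 18.35
eef_pos: [438.9, 194.8, 40.8]
tool_rot: [-3.141, -0.002, 0.004]
force: [-0.2, -0.1, -0.9]
width: 34.9
gripper_force: 63.6
```

step_arm(series=[[[0, 0, 0, 0, 0, 0.01, 1], [0, 0, 0, 0, 0, 0.01, 1], [0, 0, 0, 0, 0, 0.007, 1], [0, 0, 0, 0, 0, 0.007, 1], [0, 0, 0, 0, 0, 0, 1]]])

```text
clock: 18.85
eef_pos: [437.7, 194.6, 34.4]
tool_rot: [3.142, 0.0, 0.004]
force: [-0.3, -0.5, -0.9]
width: 35.1
gripper_force: 63.6
```

step_arm(series=[[[0, 0, 0, 0, 0, 0.004, 1], [0, 0, 0, 0, 0, 0.004, 1], [0, 0, 0, 0, 0, 0, 1], [0, 0, 0, 0, 0, 0, 1]]])

```text
clock: 19.25
eef_pos: [437.8, 194.5, 33.9]
tool_rot: [-3.141, -0.0, 0.003]
force: [-2.6, -1.1, 6.9]
width: 35.2
gripper_force: 64.9
```

step_arm(series=[[[0, 0, 0, 0, 0, 0, 0.5], [0, 0, 0, 0, 0, 0, 0.3], [0, 0, 0, 0, 0, 0, 0.2], [0, 0, 0, 0, 0, -0.1, 0.2], [0, 0, 0, 0, 0, -0.2, 0.2], [0, 0, 0, 0, 0, -0.3, 0.2], [0, 0, 0, 0, 0, -0.3, 0.2], [0, 0, 0, 0, 0, -0.3, 0.2], [0, 0, 0, 0, 0, -0.3, 0.2], [0, 0, 0, -0.2, 0, 0, 0.2], [0, 0, 0, 0, 0, 0, 0.2], [0, 0, 0, 0, 0, 0, 0.2]]])

```text
clock: 20.45
eef_pos: [407.3, 194.9, 258.2]
tool_rot: [-3.141, 0.0, 0.005]
force: [-0.1, -0.8, -0.3]
width: 68.2
gripper_force: 0.0
```

Run:
```python
from h import *
s=ctrl.read_state();print(s["eef_pos"],np.degrees(s["tool_rot"]),s["force"],s["width"],s["qpos"])
w=ctrl.get_image("wrist");save(w,"w6.png",s=1.2)
```

```text
[407.25416802 194.92232933 258.22431466] [-1.79956016e+02  2.46552171e-02  2.62911338e-01] [-0.14012855 -0.77473733 -0.29308374] 68.22150426434293 [-1.20812818  0.47326651  1.01603668  2.02623683 -0.51023788  0.91885542
 -1.4842569 ]
```

View pics/w6.png

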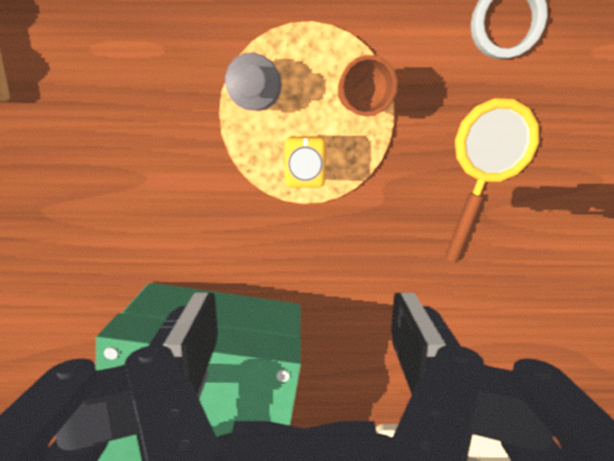

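Still upright on the mat at (305,162), clear of the cup and weight. On to closing the cover.

step_arm(series=[[[0, 0, 0, 0.102, 0.288, 0, 0.3], [0, 0, 0, 0.102, 0.288, 0, 0.5], [0, 0, 0, 0.102, 0.288, 0, 0.65], [0, 0, 0, 0.102, 0.288, 0, 0.65], [0, 0, 0, 0.102, 0.288, 0, 0.65], [0, 0, 0, 0.102, 0.288, 0, 0.65], [0, 0, 0, 0.102, 0.288, 0, 0.65], [0, 0, 0, 0.102, 0.288, 0, 0.65], [0, 0, 0, 0.102, 0.288, 0, 0.65], [0, 0, 0, 0.102, 0.288, 0, 0.65], [0, 0, 0, 0.102, 0.288, 0, 0.65], [0, 0, 0, 0.102, 0.288, 0, 0.65]]])

```text
clock: 21.7
eef_pos: [593.7, -325.8, 256.8]
tool_rot: [-3.141, 0.001, 0.003]
force: [1.1, 0.2, 0.2]
width: 29.8
gripper_force: 0.0
```

step_arm(series=[[[0, 0, -0.185, 0, 0, 0, 0.65], [0, 0, -0.185, 0, 0, 0, 0.65], [0, 0, -0.185, 0, 0, 0, 0.65], [0, 0, -0.185, 0, 0, 0, 0.65], [0, 0, -0.185, 0, 0, 0, 0.65], [0, 0, -0.185, 0, 0, 0, 0.65], [0, 0, -0.185, 0, 0, 0, 0.65], [0, 0, -0.185, 0, 0, 0, 0.65], [0, 0, -0.185, 0, 0, 0, 0.65], [0, 0, -0.185, 0, 0, 0, 0.65], [0, 0, -0.185, 0, 0, 0, 0.65], [0, 0, -0.185, 0, 0, 0, 0.65]]])

```text
clock: 22.9
eef_pos: [593.1, -324.2, 256.8]
tool_rot: [-3.14, -0.001, 1.752]
force: [0.4, -0.0, 0.0]
width: 29.5
gripper_force: 0.0
```

step_arm(series=[[[0, 0, -0.185, 0, 0, 0, 0.65], [0, 0, 0, 0, 0, 0, 0.65], [0, 0, 0, 0, 0, 0, 0.65]]])

```text
clock: 23.2
eef_pos: [593.0, -324.0, 257.4]
tool_rot: [-3.141, -0.001, 1.888]
force: [1.0, -0.6, -0.4]
width: 30.1
gripper_force: 0.0
```

```bash
cat > pin.py <<'E'
from h import *
s=ctrl.read_state();e=s["eef_pos"];psi=s["tool_rot"][2];print(e,np.degrees(s["tool_rot"]),s["width"],s["qpos"])
h=np.array([548.2,-201.8])
w=ctrl.get_image("wrist");im=cv2.cvtColor(w["img"],cv2.COLOR_RGB2HSV)
m=(((im[...,0]<6)|(im[...,0]>172))&(im[...,1]>170)&(im[...,2]>90)).astype(np.uint8)
n,l,st,ce=cv2.connectedComponentsWithStats(m)
for i in range(1,n):
    if st[i,4]<15: continue
    p=atz(w,ce[i],140)[:2];v=p-h;d=p-e[:2]
    print(st[i,4],ce[i],p.round(1),"r",np.hypot(*v).round(1),"theta",(np.degrees(np.arctan2(*v[::-1]))-1.7+180)%360,"tool dx dy",(d@[np.cos(psi),np.sin(psi)]).round(1),(d@[np.sin(psi),-np.cos(psi)]).round(1))
print([(r["centre"],r["score"]) for r in ctrl.recognise(w,"shutter_pin")[:3]])
E
python3 pin.py
```

```text
[ 593.0226579  -323.96950301  257.35449942] [-1.79967048e+02 -5.42548282e-02  1.08174014e+02] 30.090283807889435 [ 0.29267839  0.66198827  0.30136318  1.40926276 -0.20614994  1.102353
  0.94464779]
129 [250.20155039 136.44186047] [ 576.9 -284.8] r 87.9 theta 107.3842112411093 tool dx dy 42.2 -3.1
[([249.6, 97.7], 0.6), ([2.0, 35.4], 0.39)]
```

step_arm(series=[[[0, 0, 0, 0.281, -0.02, 0, 0.65], [0, 0, 0, 0, 0, 0.25, 0.65], [0, 0, 0, 0, 0, 0.25, 0.65], [0, 0, 0, 0, 0, 0.2, 0.65], [0, 0, 0, 0, 0, 0.13, 0.65], [0, 0, 0, 0, 0, 0, 0.65], [0, 0, 0, 0, 0, 0, 0.65]]])

```text
clock: 24.0
eef_pos: [577.4, -284.5, 134.0]
tool_rot: [-3.141, 0.0, 1.892]
force: [-0.1, 0.4, 0.8]
width: 29.5
gripper_force: 0.0
```

```bash
python3 pin.py
```

```text
[ 577.35976579 -284.47963931  134.02560063] [-1.79988439e+02  2.04151819e-02  1.08377529e+02] 29.519089991607125 [ 0.26009688  0.74427982  0.26202828  1.63056883 -0.24674847  0.79929137
  0.9494455 ]
786 [253.68447837 263.82442748] [ 577.2 -285.4] r 88.5 theta 107.45534310287081 tool dx dy -0.9 -0.4
[([255.1, 186.0], 0.83)]
```

step_arm(series=[[[0, 0, 0.178, 0.0057, -0.0817, 0, 0.65], [0, 0, 0.178, 0.0057, -0.0817, 0, 0.65], [0, 0, 0.178, 0.0057, -0.0817, 0, 0.65], [0, 0, 0.178, 0.0057, -0.0817, 0, 0.65], [0, 0, 0.178, 0.0057, -0.0817, 0, 0.65], [0, 0, 0.178, 0.0057, -0.0817, 0, 0.65], [0, 0, 0.178, 0.0057, -0.0817, 0, 0.65], [0, 0, 0.178, 0.0057, -0.0817, 0, 0.65], [0, 0, 0.178, 0.0057, -0.0817, 0, 0.65], [0, 0, 0.178, 0.0057, -0.0817, 0, 0.65], [0, 0, 0.178, 0.0057, -0.0817, 0, 0.65], [0, 0, 0.178, 0.0057, -0.0817, 0, 0.65]]])

```text
clock: 25.3
eef_pos: [464.3, -220.3, 135.5]
tool_rot: [3.139, -0.003, 0.208]
force: [-0.6, -0.5, 0.5]
width: 29.9
gripper_force: 0.5
```

step_arm(series=[[[0, 0, 0.15, 0.004, -0.07, 0, 0.65], [0, 0, 0, 0, 0, 0, 0.65]]])

```text
clock: 25.5
eef_pos: [462.6, -207.9, 134.8]
tool_rot: [-3.141, -0.002, 0.099]
force: [0.5, 0.2, 0.1]
width: 29.9
gripper_force: 0.0
```

```bash
python3 pin.py
```

```text
[ 462.63385291 -207.93386009  134.75883437] [-1.79977136e+02 -1.09271711e-01  5.64491728e+00] 29.90277859462102 [-0.11376757  0.69498636  0.75486172  2.02036667 -0.73420319  0.71656584
 -0.36344923]
754 [273.30503979 264.29177719] [ 461.1 -217.5] r 88.5 theta 8.492891550436468 tool dx dy -2.4 9.3
[([263.7, 189.0], 0.74)]
```

step_arm(series=[[[0, 0, 0.045, 0, -0.02, 0, 0.65], [0, 0, 0.045, 0, -0.02, 0, 0.65], [0, 0, 0.045, 0, -0.02, 0, 0.65], [0, 0, 0.045, 0, -0.02, 0, 0.65], [0, 0, 0, 0, -0.01, 0, 0.65], [0, 0, 0, 0, 0, 0, 0.65], [0, 0, 0, 0, 0, 0, 0.65]]])

```text
clock: 26.3
eef_pos: [461.6, -196.3, 134.0]
tool_rot: [3.141, -0.001, -0.043]
force: [0.6, -0.3, 0.4]
width: 30.0
gripper_force: 0.3
```

```bash
python3 pin.py
```

```text
[ 461.57655065 -196.27969453  134.0448107 ] [ 1.79979045e+02 -4.86635823e-02 -2.48752438e+00] 30.017372745554106 [-0.15911361  0.70512545  0.79483364  2.03568212 -0.77074299  0.72625942
 -0.48584353]
773 [275.01034929 262.91979301] [ 459.8 -206.3] r 88.5 theta 1.2462795837359977 tool dx dy -1.3 10.1
[([263.5, 186.5], 0.85), ([360.6, 377.4], 0.8)]
```

Nearly shut, with no stop force felt yet, so I'll ease on to the stop.

step_arm(series=[[[0, 0, 0, 0, -0.01, 0, 0.65], [0, 0, 0, 0, -0.01, 0, 0.65], [0, 0, 0, 0, 0, 0, 0.65], [0, 0, 0, 0, 0, 0, 0.65]]])

```text
clock: 26.8
eef_pos: [461.3, -194.2, 133.9]
tool_rot: [3.139, -0.0, -0.045]
force: [-0.8, -5.2, -1.8]
width: 29.7
gripper_force: 2.6
```

step_arm(series=[[[0, 0, 0, 0, -0.007, 0, 0.65], [0, 0, 0, 0, -0.004, 0, 0.65], [0, 0, 0, 0, 0, 0, 0.65], [0, 0, 0, 0, 0, 0, 0.65]]])

```text
clock: 27.2
eef_pos: [461.3, -194.0, 134.0]
tool_rot: [3.136, -0.001, -0.046]
force: [0.2, -7.0, -3.9]
width: 30.1
gripper_force: 4.1
```

step_arm(series=[[[0, 0, 0, 0, 0.03, 0, 0.65], [0, 0, 0, 0, 0.035, 0, 0.65], [0, 0, 0, 0, 0, 0, 0.65], [0, 0, 0, 0, 0, -0.15, 0.65], [0, 0, 0, 0, 0, -0.3, 0.65], [0, 0, 0, 0, 0, -0.3, 0.65], [0, 0, 0, -0.2, 0, 0, 0.65], [0, 0, 0, 0, 0, 0, 0.65], [0, 0, 0, 0, 0, 0, 0.65]]])

```text
clock: 28.1
eef_pos: [430.9, -198.5, 246.3]
tool_rot: [-3.14, -0.0, -0.044]
force: [0.1, -0.5, 0.2]
width: 30.3
gripper_force: 0.0
```

```bash
python3 pin.py
python3 - <<'E'
from h import *
w=ctrl.get_image("wrist");c=ctrl.get_image("scene")
a=cv2.cvtColor(np.hstack([w["img"],c["img"]]),cv2.COLOR_RGB2BGR);cv2.imwrite("pics/fin.png",cv2.resize(a,(800,300)))
E
```

```text
[ 430.85880479 -198.46642369  246.30777188] [-1.79887359e+02 -1.35126626e-02 -2.53485516e+00] 30.28583860076441 [-0.28619706  0.52686823  0.99014355  1.98752423 -0.55622974  0.92611747
 -0.62172808]
142 [259.61267606 153.8943662 ] [ 459.9 -204.5] r 88.3 theta 0.03037514134254593 tool dx dy 29.3 4.7
[([255.3, 114.4], 0.84), ([330.8, 262.9], 0.65)]
```

View pics/fin.png

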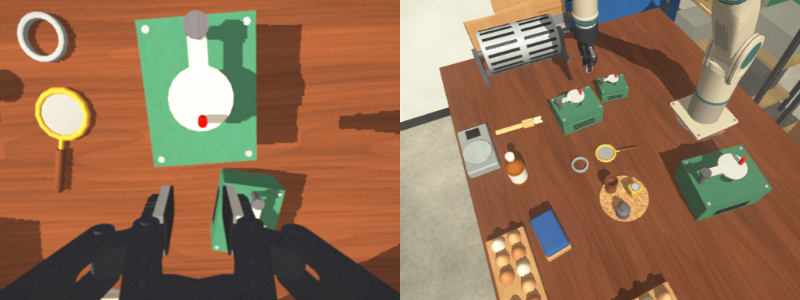

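The cover is shut: its disc is over the socket at (200,97) and the pin angle measures about 0. The cell stands on the mat at (635,187) in the scene half.

```bash
python3 -c "
from cell import ctrl
print(ctrl.finish_job())"
```

```text
the job is handed in; nothing more can be done
None
```

The job is handed in at about 28 s: cover swung aside, cell twisted about 29° each way and drawn out, stood upright on the mat clear of cup and weight, and the cover shut against its stop and let go.

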